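# Find the full tin of screws by its weight

### The job

One of the three identical closed tins on the shop counter is still full of screws and clearly the heaviest; the other two are nearly used up. Heft them one at a time from left to right, lifting each a few centimetres clear of the counter and setting it back upright where it stood before you take another, and leave the things round about where they are. Then hold the full tin up, upright and still, at least 15 cm above the counter for the customer to see, and finish while still holding it there, with the other two standing in their places (if the last tin hefted is the full one, you may raise it straight away).

Things in the scene. Friction and masses are not known exactly. Their poses are not given: they have to be found in the camera images.
- tin_left: left of three identical closed round bare-metal tins (largest y), upright: body 56 mm across, 70 mm tall with its fixed lid (58 mm, top 11 mm). Origin: centre of underside, z up. Stiff; grip the body about 42 mm up, any side, 40 N. Two tins weigh 0.16-0.22 kg with contents, the full one 0.45-0.6 kg; which is full is drawn anew each time. Contents may shift 2 mm sideways, 4 mm up.
- tin_middle: middle of three identical closed round bare-metal tins (middle y), upright: body 56 mm across, 70 mm tall with its fixed lid (58 mm, top 11 mm). Origin: centre of underside, z up. Stiff; grip the body about 42 mm up, any side, 40 N. Two tins weigh 0.16-0.22 kg with contents, the full one 0.45-0.6 kg; which is full is drawn anew each time. Contents may shift 2 mm sideways, 4 mm up.
- tin_right: right of three identical closed round bare-metal tins (smallest y), upright: body 56 mm across, 70 mm tall with its fixed lid (58 mm, top 11 mm). Origin: centre of underside, z up. Stiff; grip the body about 42 mm up, any side, 40 N. Two tins weigh 0.16-0.22 kg with contents, the full one 0.45-0.6 kg; which is full is drawn anew each time. Contents may shift 2 mm sideways, 4 mm up.
- tape_measure: a tape measure in a yellow case, 76 x 74 x 34 mm, nearer the robot than the tins. It stands by near the tins and must stay where it is (not shifted by more than 3 cm). Origin: centre of its underside.
- ball_valve: a small ball valve with a flat lever, 31 x 68 x 37 mm, nearer the robot than the tins. It stands by near the tins and must stay where it is (not shifted by more than 3 cm). Origin: centre of its underside.
- door_stop: a round door stop, 68 mm across, 39 mm tall, nearer the robot than the tins, at the right. It stands by near the tins and must stay where it is (not shifted by more than 3 cm). Origin: centre of its underside.
- marker: a marker pen lying flat, 135 mm long, 17 mm thick, nearer the robot than the tins, at the left. It stands by near the tins and must stay where it is (not shifted by more than 3 cm). Origin: centre of its underside.

How it is judged:
By the outcome, as a careful person would: the job done as asked, in the order asked, and still so for the second after the job is handed in, while the arm keeps its last pose, push and grip.
It also fails if it takes over 69 s, if anything falls off the work surface, if the arm or the gripper's body presses on something with over 40 N, if the wrist force passes 120 N, or if a joint passes its speed limit or range.

### The arm

A 6-joint arm with a two-finger parallel gripper is mounted at the origin on a cart in front of the work surface, level with it; the furniture and walls round the work are solid. World frame = base frame: x ahead of the robot, y to its left, z up, the work surface at z = 0. Lengths are in m, angles in rad, forces in N, time in s.
With the tool pointing down it reaches from about 0.325 to 1 m from the base axis. Payload 5.1 kg.
Tool frame: the origin (TCP) lies at the very end of the fingers, on their centre line; the grasp point (between the pads) lies 19 mm behind it; z points along the fingers, y is the direction in which the jaws open and shut (so a half turn about z gives the same grasp; the last joint's range is limited). The gripper opens to 85 mm and grips with 20 to 120 N. Pads are 22 mm wide; open, the fingers measure 114 mm over their backs; the gripper's body (76 mm by 85 mm) begins 54 mm behind the grasp point. The pads swing forward as they close: fully open they stand 13 mm farther back than shut.
Start: joints at [-1.309, 0.124, 1.65, -0, 1.367, -0.083], TCP at [0.22, -0.612, 0.231] pointing down, gripper open.
Joint ranges: [-2.61, 2.61], [-1.02, 2.33], [0.03, 2.71], [-1.35, 4.49], [0.32, 2.68], [-2.91, 2.91]. Speed limits (rad/s): [2.57, 2.57, 3.14, 3.14, 3.14, 3.14].

### API

Orientations are given as a rotation vector (axis times angle).
In Python, from plant import get_state, snapshot, ticket gives the robot as it stands. The module is installed in compiled form; this text tells all that it offers.
- The arm moves only by the shell command python3 -m jog 'ROWS' [OPENING] [FORCE]. ROWS is JSON, a list of rows, each a list of 6 numbers: the shift along the tool's x, y, z in mm, then the turn, a rotation vector about the tool's x, y, z in degrees. In form: [[tx, ty, tz, ax, ay, az], ...]. A call has 1 to 12 rows; each row is the pose to reach, as a shift and turn from the pose commanded when the call began, along the tool's axes at that moment; what a row does not reach only later rows make up. A row lasts 1/10 s, in which the tool goes at most 50 mm and 8.59 degrees, less where a joint would pass 70% of its speed; a pose out of reach is approached as far as the arm can. A call with a gripper value outside its range is refused whole. OPENING is the closure, from -1 (fully open) to 1 (shut), so that 0 is half open, set as the call begins (- or left out, the last holds). The fingers move at their own pace and stop on an object; FORCE is the grip in N (left out, the last holds). Time passes only in rows, so rows that repeat a pose let the fingers close. It gives the time, the measured TCP pose, the force and the opening at its end, in the units of the state.
- get_state(): the state, without advancing time (a new reading comes with each control period).
- snapshot(name): name is "scene" or "top" or "wrist"; returns a dict with "image" (400x640x3 uint8, red, green, blue), "K" (3x3 intrinsics, pixels), "T" (4x4, takes a point from camera to world coordinates). Camera axes: x right, y down, z forward; pixel columns grow to the right and rows downward; lengths in m; the calibration is good to about 2 mm. A picture is of the moment at which its call begins. There is no depth.
- ticket.finish_job(): hands the job in, once; it reports no verdict.
The state is a dict: "clock": time; "joint_pos": joint angles; "qvel": joint speeds; "tau": joint torques, N m; "tool_pos": TCP position; "eef_rot": TCP orientation; "ft_force": force on the tool from outside, world axes, zero at the start; "wrist_torque": the same for the moment, N m; "gripper_width": opening from 0.0 (shut) to 1.0 (fully open).
Only numpy, scipy, OpenCV 4.12 (cv2) and the standard library are available. Lean on these libraries where they do the work, as an engineer would, in place of code of your own. Each camera call takes 0.05 s, during which the arm holds its last target.

## Working session

There is one attempt and no reset: what is moved stays moved. The work goes in short steps, Python scripts to look and compute and a shell command to move; the robot and the scene stay as the last step left them, time stands still between calls to the robot, and variables do not carry over. Pictures are saved under pics/ and viewed, and the job is handed in when it is done.

```bash
mkdir -p pics; python3 - <<'E'
from plant import get_state, snapshot
import cv2,numpy as np
np.set_printoptions(precision=4,suppress=True)
print(get_state())
for n in ["scene","top"]:
    s=snapshot(n); cv2.imwrite(f"pics/{n}0.png",s["image"][:,:,::-1]); print(n,s["K"],s["T"])
    np.savez(f"pics/{n}0.npz",**s)
E
```

```text
{'clock': 0.0, 'joint_pos': array([-1.3086,  0.1245,  1.6517,  0.    ,  1.3675, -0.0826]), 'qvel': array([ 0.0006, -0.0007,  0.0011,  0.0016, -0.0023, -0.0005]), 'tau': array([  0.0022, -42.3608, -36.5448,  -0.0001,   0.0068,   0.    ]), 'tool_pos': array([ 0.2195, -0.6112,  0.23  ]), 'eef_rot': array([-3.093 , -0.5385,  0.0003]), 'ft_force': array([-0.2908,  0.4654, -0.655 ]), 'wrist_torque': array([ 0.0226, -0.0339,  0.0078]), 'gripper_width': 0.9968079865316956}
scene [[476.2314   0.     318.693 ]
 [  0.     476.2314 192.0191]
 [  0.       0.       1.    ]] [[-0.7735 -0.3723  0.5129 -0.1575]
 [-0.6337  0.4653 -0.6179  0.7182]
 [-0.0086 -0.803  -0.5959  0.7538]
 [ 0.      0.      0.      1.    ]]
top [[466.9833   0.     321.5787]
 [  0.     466.9833 203.5026]
 [  0.       0.       1.    ]] [[ 0.0157 -0.9874  0.1573  0.2959]
 [-0.9998 -0.0141  0.0115 -0.0147]
 [-0.0091 -0.1575 -0.9875  1.1883]
 [ 0.      0.      0.      1.    ]]
```

View pics/scene0.png

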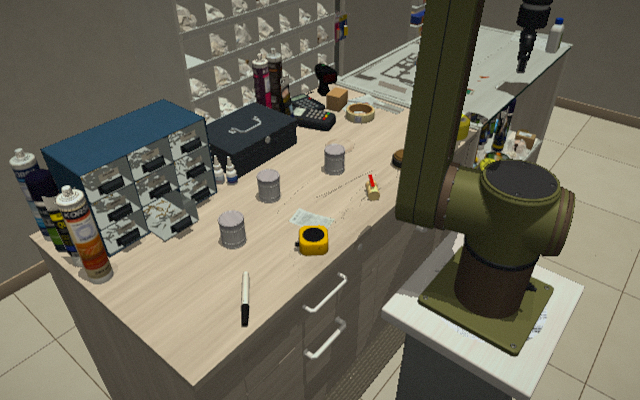

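View pics/top0.png

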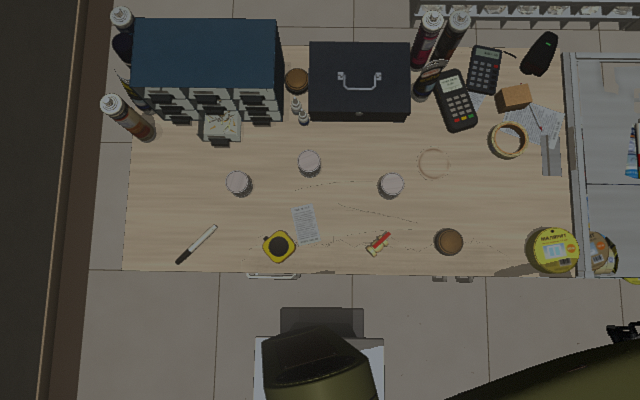

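The scene view shows tins at about (232,229), (269,186) and (334,159). In the top view they are at (238,183), (309,162) and (392,185). I'll zoom in for the lid ellipses.

```bash
python3 - <<'E'
import cv2,numpy as np
out=[]
for n,pts in [("top",[(238,183),(309,162),(392,185)]),("scene",[(232,229),(269,186),(334,159)])]:
    im=np.load(f"pics/{n}0.npz")["image"][:,:,::-1]
    out.append(np.hstack([cv2.resize(im[v-28:v+28,u-28:u+28],(264,264),interpolation=cv2.INTER_CUBIC) for u,v in pts]))
cv2.imwrite("pics/zoom0.png",np.vstack(out))
E
```

```text
(no output)
```

View pics/zoom0.png

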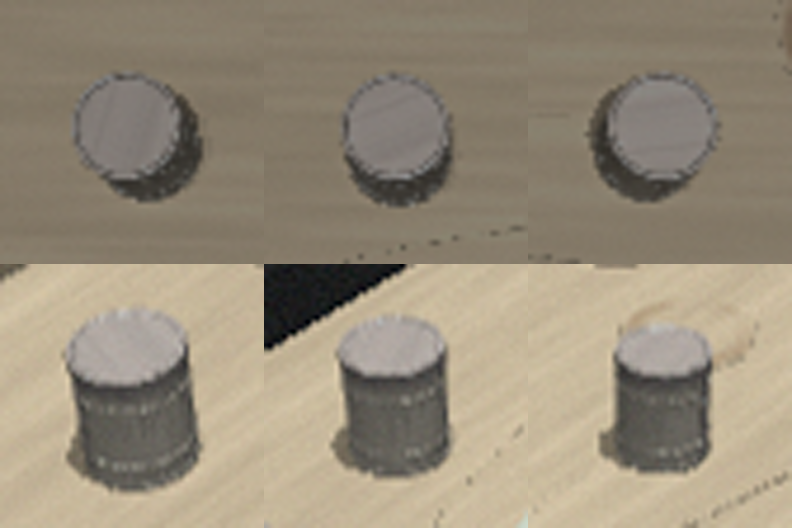

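```bash
cat > h.py <<'E'
import cv2,numpy as np
from scipy.spatial.transform import Rotation as R
np.set_printoptions(precision=4,suppress=True)
def ray(s,u,v):
    T=s["T"];d=T[:3,:3]@np.linalg.solve(s["K"],[u,v,1.]);return T[:3,3],d/np.linalg.norm(d)
def plane(s,u,v,z):
    o,d=ray(s,u,v);return o+d*(z-o[2])/d[2]
def tri(rs):
    A=sum(np.eye(3)-np.outer(d,d) for o,d in rs);b=sum((np.eye(3)-np.outer(d,d))@o for o,d in rs)
    p=np.linalg.solve(A,b);return p,[np.linalg.norm((np.eye(3)-np.outer(d,d))@(p-o))*1e3 for o,d in rs]
def lid(im,u,v,r=28,vmin=95,smax=35):
    c=cv2.cvtColor(np.ascontiguousarray(im[v-r:v+r,u-r:u+r]),cv2.COLOR_RGB2HSV)
    m=((c[...,1]<smax)&(c[...,2]>vmin)).astype(np.uint8)
    m=cv2.morphologyEx(m,cv2.MORPH_OPEN,np.ones((3,3)))
    n,l,st,ce=cv2.connectedComponentsWithStats(m)
    k=1+np.argmax(st[1:,4]);
    cs,_=cv2.findContours((l==k).astype(np.uint8),0,1)
    h=cv2.convexHull(max(cs,key=len))
    e=cv2.fitEllipse(h)
    return ce[k]+[u-r,v-r],np.array(e[0])+[u-r,v-r],e[1],st[k,4]
E
python3 - <<'E'
from h import *
S={n:np.load(f"pics/{n}0.npz") for n in("top","scene")}
P={"top":[(238,183),(309,162),(392,185)],"scene":[(232,218),(269,175),(334,150)]}
for i in range(3):
    rs=[]
    for n in P:
        u,v=P[n][i]; im=S[n]["image"]
        hsv=cv2.cvtColor(im,cv2.COLOR_RGB2HSV)
        c,e,ax,a=lid(im,u,v,28 if n=="top" else 20,95 if n=="top" else 130)
        print(n,hsv[v,u],c,e,ax,a, plane(S[n],*e,.07))
        rs.append(ray(S[n],*e))
    print(tri(rs))
E
```

```text
top [ 13  18 125] [236.3902 181.168 ] [236.2509 181.2037] (21.93779754638672, 22.832706451416016) 387 [0.5264 0.2081 0.07  ]
scene [ 11  21 173] [230.3123 218.1356] [230.3564 218.0851] (15.77750301361084, 25.358278274536133) 317 [0.5239 0.2094 0.07  ]
(array([0.5264, 0.2081, 0.068 ]), [np.float64(0.4877802689047558), np.float64(0.48778026890470383)])
top [ 12  20 130] [308.555  160.4859] [308.3527 160.4935] (22.0119571685791, 22.62495994567871) 391 [0.5808 0.0326 0.07  ]
scene [ 16  22 177] [267.6129 174.8756] [267.6546 174.9698] (12.386256217956543, 21.70203971862793) 217 [0.5781 0.0339 0.07  ]
(array([0.5808, 0.0323, 0.0681]), [np.float64(0.6377606614048643), np.float64(0.6377606614050009)])
top [ 16  21 136] [392.0804 183.3492] [392.2503 183.2961] (22.089935302734375, 23.243640899658203) 398 [ 0.5264 -0.1732  0.07  ]
scene [ 15  17 176] [334.3059 148.7588] [334.2648 148.7902] (10.463918685913086, 19.8403263092041) 170 [ 0.5239 -0.1715  0.07  ]
(array([ 0.5263, -0.1738,  0.068 ]), [np.float64(0.5797044662379649), np.float64(0.5797044662379437)])
```

Both views agree within about 2 mm, and the lid height of 68 mm fits the stated 70 mm. The tins are at L (0.526, 0.208), M (0.580, 0.033) and R (0.526, -0.173). Next I'll work out the move to a point above the left tin, with the tool squared to the world axes.

```bash
cat >> h.py <<'E'
def rel(p,yaw=0.):
    from plant import get_state
    s=get_state();Rc=R.from_rotvec(s["eef_rot"]);Rt=R.from_matrix(np.array([[1,0,0],[0,-1,0],[0,0,-1.]]))
    Rt=R.from_euler("z",yaw,degrees=True)*Rt
    d=Rc.inv().apply(np.array(p)-s["tool_pos"])*1e3
    print("t",s["clock"],"rel",d.round(1),np.degrees((Rc.inv()*Rt).as_rotvec()).round(2),"F",s["ft_force"],"w",s["gripper_width"])
E
python3 - <<'E'
from h import *
rel([.526,.208,.20])
t=np.load("pics/top0.npz")
print(plane(t,278,246,.03),plane(t,378,243,.03),plane(t,449,241,.039),plane(t,196,244,.01), plane(t,355,120,.0),plane(t,555,250,.1))
E
```

```text
t 0.1 rel [ 565.3 -667.4   31.5] [-0.11  0.01 19.75] F [-0.1709 -0.7514  0.5643] w 0.9973727333103851
[0.3723 0.1051 0.03  ] [ 0.3834 -0.1425  0.03  ] [ 0.3903 -0.3156  0.039 ] [0.3755 0.3147 0.01  ] [ 0.7106 -0.0859  0.    ] [ 0.3681 -0.5436  0.1   ]
```

```bash
python3 -m jog '[[10,-12,0,0,0,0],[30,-35,0,0,0,2],[60,-70,0,0,0,4],[90,-105,0,0,0,6],[120,-140,0,0,0,8],[150,-175,0,0,0,10],[180,-210,0,0,0,12],[210,-245,0,0,0,14],[240,-280,0,0,0,16],[270,-315,5,0,0,18],[300,-350,10,0,0,19.7],[330,-385,15,0,0,19.7]]' -1 40; python3 -c "
from h import *
rel([.526,.208,.20])"
```

```text
clock: 1.3
tool_pos: [0.3998, -0.1353, 0.216]
eef_rot: [3.142, 0.001, 0.001]
ft_force: [0.6, 1.1, -0.8]
gripper_width: 1.0
t 1.3 rel [ 126.3 -343.2   16.1] [ 0.   -0.04  0.03] F [ 0.6289  1.1029 -0.7699] w 0.9996228839801636
```

```bash
python3 -m jog '[[14,-38,0,0,0,0],[28,-76,0,0,0,0],[42,-114,0,0,0,0],[56,-152,0,0,0,0],[70,-190,0,0,0,0],[84,-228,0,0,0,0],[98,-266,0,0,0,0],[112,-304,0,0,0,0],[120,-328,0,0,0,0],[126,-343,0,0,0,0],[126,-343,0,0,0,0],[126,-343,0,0,0,0]]'; python3 - <<'E'
from h import *
from plant import snapshot
rel([.526,.208,.018])
s=snapshot("wrist");cv2.imwrite("pics/w1.png",s["image"][:,:,::-1]);np.savez("pics/w1.npz",**s);print(s["T"])
def pr(p):
    T=np.linalg.inv(s["T"]);q=s["K"]@(T[:3,:3]@p+T[:3,3]);return q[:2]/q[2]
print(pr(np.array([.526,.208,.07])))
E
```

```text
clock: 2.5
tool_pos: [0.5252, 0.2049, 0.2161]
eef_rot: [3.141, 0.002, -0.001]
ft_force: [-0.1, 1.0, 1.0]
gripper_width: 0.999
t 2.5 rel [  0.9  -3.3 198.1] [0.04 0.04 0.07] F [-0.0822  0.9769  0.9811] w 0.9991834466158287
[[ 0.0029 -0.9645 -0.264   0.5918]
 [-1.     -0.0026 -0.0015  0.2045]
 [ 0.0008  0.264  -0.9645  0.358 ]
 [ 0.      0.      0.      1.    ]]
[315.1213 183.0223]
```

View pics/w1.png

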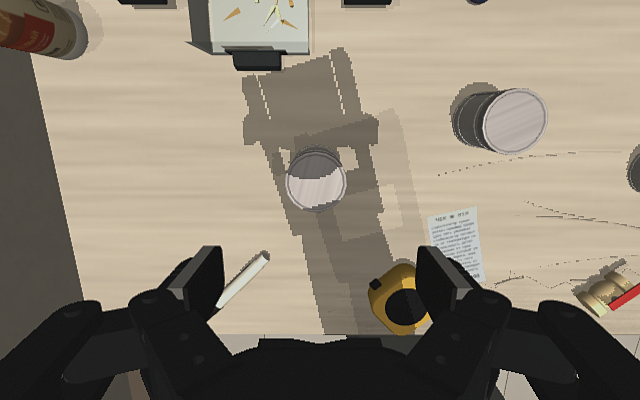

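The wrist view puts the left lid at about (316,181) against a predicted (315,183), so the position is right to about 1 mm. Descending.

```bash
python3 -m jog '[[1,-1,20,0,0,0],[1,-1,50,0,0,0],[1,-1,80,0,0,0],[1,-1,110,0,0,0],[1,-1,130,0,0,0],[1,-1,150,0,0,0],[1,-1,165,0,0,0],[1,-1,178,0,0,0],[1,-1,188,0,0,0],[1,-1,195,0,0,0],[1,-1,197,0,0,0],[1,-1,197,0,0,0]]'; python3 -c "
from h import *
rel([.526,.208,.018])"
```

```text
clock: 3.75
tool_pos: [0.527, 0.2063, 0.0194]
eef_rot: [-3.142, -0.002, -0.0]
ft_force: [0.6, -0.2, -0.2]
gripper_width: 1.003
t 3.75 rel [-1.  -1.7  1.4] [-0.   -0.01  0.06] F [ 0.6418 -0.2302 -0.1628] w 1.002545517628304
```

Centre the last 2 mm, close at 40 N and settle.

```bash
python3 -m jog '[[-1,-2,0,0,0,0],[-1,-2,0,0,0,0]]'; python3 -m jog '[[0,0,0,0,0,0],[0,0,0,0,0,0],[0,0,0,0,0,0],[0,0,0,0,0,0],[0,0,0,0,0,0],[0,0,0,0,0,0],[0,0,0,0,0,0],[0,0,0,0,0,0],[0,0,0,0,0,0],[0,0,0,0,0,0]]' 1 40
```

```text
clock: 3.95
tool_pos: [0.5262, 0.2087, 0.0201]
eef_rot: [-3.141, -0.002, -0.002]
ft_force: [-1.4, 0.5, -0.4]
gripper_width: 0.998
clock: 4.95
tool_pos: [0.5262, 0.2086, 0.02]
eef_rot: [-3.141, -0.001, -0.001]
ft_force: [-1.2, 1.4, 5.6]
gripper_width: 0.655
```

The opening of 0.655 × 85 mm = 55.7 mm matches the body diameter. Lifting 50 mm.

```bash
python3 -m jog '[[0,0,-3,0,0,0],[0,0,-8,0,0,0],[0,0,-15,0,0,0],[0,0,-25,0,0,0],[0,0,-35,0,0,0],[0,0,-43,0,0,0],[0,0,-48,0,0,0],[0,0,-50,0,0,0],[0,0,-50,0,0,0],[0,0,-50,0,0,0],[0,0,-50,0,0,0],[0,0,-50,0,0,0]]';python3 - <<'E'
from h import *
from plant import snapshot,get_state
F=[]
for i in range(6):
    s=snapshot("scene" if i%2 else "wrist");F.append(get_state()["ft_force"])
    if i in(0,1): cv2.imwrite(f"pics/lift{i}.png",s["image"][:,:,::-1])
print(np.array(F),np.mean(F,0),get_state()["tau"])
E
```

```text
clock: 6.15
tool_pos: [0.5255, 0.2082, 0.0688]
eef_rot: [3.141, 0.001, -0.001]
ft_force: [0.2, -0.0, -6.2]
gripper_width: 0.658
[[ 0.5204  0.3501 -5.1248]
 [-0.6423  0.4342 -5.6368]
 [-0.3783 -0.4567 -6.0369]
 [ 0.6028  0.023  -5.4995]
 [-0.1017 -0.1796 -5.4236]
 [ 0.6694 -0.2443 -5.8911]] [ 0.1117 -0.0122 -5.6021] [  0.0005 -39.7339 -34.9666  -0.0001   0.0015   0.    ]
```

View pics/lift1.png

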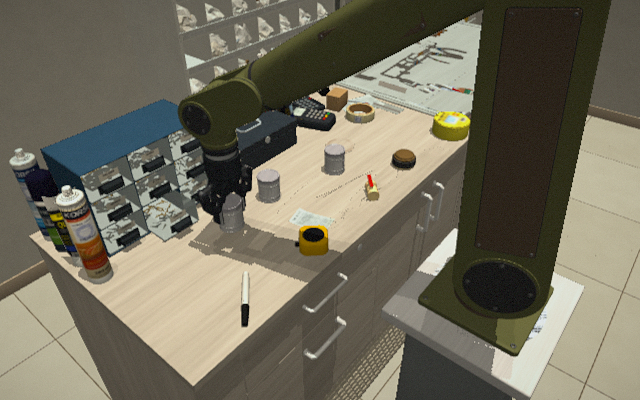

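Scene view: the left tin is held clear of the counter at about (232,215), and the force is about -5.6 N, or 0.57 kg, so it's probably the full one. The others still have to be hefted. Setting it back.

```bash
python3 -m jog '[[0,0,5,0,0,0],[0,0,14,0,0,0],[0,0,24,0,0,0],[0,0,33,0,0,0],[0,0,40,0,0,0],[0,0,44,0,0,0],[0,0,47,0,0,0],[0,0,49,0,0,0],[0,0,50,0,0,0],[0,0,50,0,0,0],[0,0,50,0,0,0],[0,0,50,0,0,0]]'
```

```text
clock: 7.65
tool_pos: [0.5261, 0.2084, 0.02]
eef_rot: [-3.141, -0.002, -0.001]
ft_force: [-2.5, -0.6, -0.6]
gripper_width: 0.659
```

The counter carries it again (-0.6 N). Opening and rising.

```bash
python3 -m jog '[[0,0,0,0,0,0],[0,0,0,0,0,0],[0,0,0,0,0,0],[0,0,0,0,0,0],[0,0,0,0,0,0],[0,0,0,0,0,0],[0,0,0,0,0,0],[0,0,0,0,0,0]]' -1; python3 -m jog '[[0,0,-5,0,0,0],[0,0,-15,0,0,0],[0,0,-30,0,0,0],[0,0,-55,0,0,0],[0,0,-80,0,0,0],[0,0,-110,0,0,0],[0,0,-135,0,0,0],[0,0,-155,0,0,0],[0,0,-170,0,0,0],[0,0,-180,0,0,0],[0,0,-180,0,0,0]]'; python3 - <<'E'
from h import *
from plant import snapshot
rel([.580,.0325,.20])
s=snapshot("wrist");cv2.imwrite("pics/w2.png",s["image"][:,:,::-1]);np.savez("pics/w2.npz",**s)
E
```

```text
clock: 8.45
tool_pos: [0.5258, 0.2083, 0.0193]
eef_rot: [3.142, 0.001, -0.0]
ft_force: [-0.3, -0.0, -0.7]
gripper_width: 1.001
clock: 9.55
tool_pos: [0.5266, 0.2085, 0.2014]
eef_rot: [-3.141, -0.002, -0.005]
ft_force: [0.4, 0.4, -0.1]
gripper_width: 1.0
t 9.55 rel [ 53.2 176.1   1.4] [-0.05 -0.18  0.06] F [ 0.3957  0.4064 -0.111 ] w 1.00031743058833
```

View pics/w2.png

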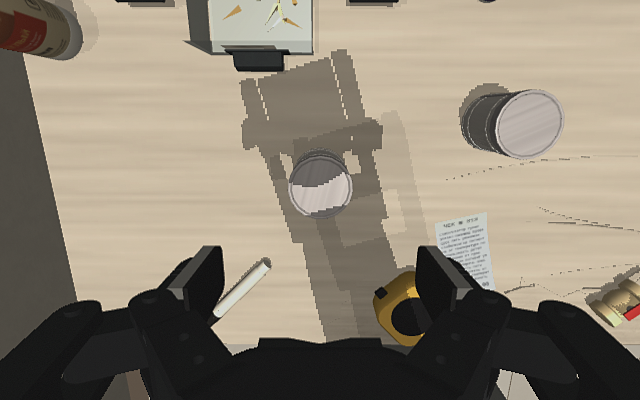

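The left tin stands upright with its lid at about (320,186), and the empty force is about 0. On to the middle tin: +53 in x, +176 in y.

```bash
python3 -m jog '[[5,15,0,0,0,0],[13,45,0,0,0,0],[24,80,0,0,0,0],[35,115,0,0,0,0],[44,145,0,0,0,0],[50,165,0,0,0,0],[53,174,0,0,0,0],[53,176,0,0,0,0],[53,176,0,0,0,0],[53,176,0,0,0,0]]'; python3 - <<'E'
from h import *
from plant import snapshot
rel([.580,.0325,.02])
s=snapshot("wrist");cv2.imwrite("pics/w3.png",s["image"][:,:,::-1])
T=np.linalg.inv(s["T"]);q=s["K"]@(T[:3,:3]@[.58,.0325,.07]+T[:3,3]);print(q[:2]/q[2])
E
```

```text
clock: 10.6
tool_pos: [0.5786, 0.0331, 0.199]
eef_rot: [-3.141, -0.003, 0.001]
ft_force: [-1.0, 0.5, 0.3]
gripper_width: 0.999
t 10.6 rel [  1.5   0.6 179. ] [-0.02  0.04  0.11] F [-0.9617  0.482   0.3004] w 0.9989924965798073
[319.3125 186.7482]
```

View pics/w3.png

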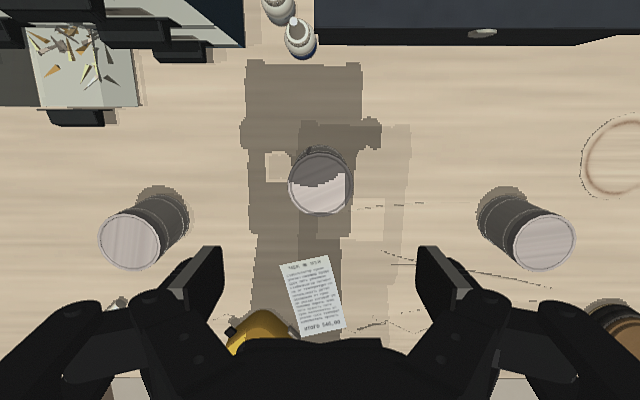

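The middle lid is centred at about (320,183), against a predicted (319,187), so about 1 mm. Descend to z = 0.020, then grip.

```bash
python3 -m jog '[[1,0,15,0,0,0],[1,0,40,0,0,0],[1,0,70,0,0,0],[1,0,100,0,0,0],[1,0,125,0,0,0],[1,0,145,0,0,0],[1,0,160,0,0,0],[1,0,170,0,0,0],[1,0,177,0,0,0],[1,0,179,0,0,0],[1,0,179,0,0,0]]'; python3 -c "
from h import *
rel([.580,.0325,.02])"
```

```text
clock: 11.75
tool_pos: [0.5803, 0.0323, 0.0207]
eef_rot: [3.142, 0.002, 0.001]
ft_force: [0.1, -0.9, 1.4]
gripper_width: 1.002
t 11.75 rel [-0.4 -0.2  0.7] [ 0.   -0.04  0.06] F [ 0.1195 -0.8743  1.4214] w 1.0020448067195764
```

```bash
python3 -m jog '[[0,0,0,0,0,0],[0,0,0,0,0,0],[0,0,0,0,0,0],[0,0,0,0,0,0],[0,0,0,0,0,0],[0,0,0,0,0,0],[0,0,0,0,0,0],[0,0,0,0,0,0],[0,0,0,0,0,0],[0,0,0,0,0,0]]' 1 40; python3 -m jog '[[0,0,-3,0,0,0],[0,0,-8,0,0,0],[0,0,-15,0,0,0],[0,0,-25,0,0,0],[0,0,-35,0,0,0],[0,0,-43,0,0,0],[0,0,-48,0,0,0],[0,0,-50,0,0,0],[0,0,-50,0,0,0],[0,0,-50,0,0,0],[0,0,-50,0,0,0],[0,0,-50,0,0,0]]';python3 - <<'E'
from h import *
from plant import snapshot,get_state
F=[]
for i in range(6):
    s=snapshot("scene" if i%2 else "wrist");F.append(get_state()["ft_force"])
    if i in(0,1): cv2.imwrite(f"pics/liftm{i}.png",s["image"][:,:,::-1])
print(np.mean(F,0),get_state()["tau"])
E
```

```text
clock: 12.75
tool_pos: [0.5808, 0.0324, 0.0215]
eef_rot: [3.142, 0.002, 0.003]
ft_force: [-1.3, 0.3, 6.9]
gripper_width: 0.65
clock: 13.95
tool_pos: [0.5796, 0.0323, 0.0698]
eef_rot: [-3.142, -0.001, 0.001]
ft_force: [0.6, -0.2, -1.8]
gripper_width: 0.654
[ 0.1775 -0.1483 -1.8146] [  0.0001 -39.3126 -33.2458   0.0006   0.0013  -0.    ]
```

View pics/liftm1.png

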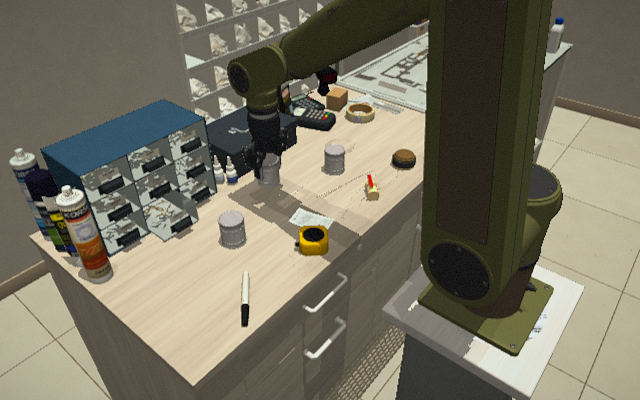

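The middle tin is in the air at about (270,170) and reads 1.8 N, or 0.185 kg, so it's light. The left one stands at (232,229) as before. Setting the middle tin back.

```bash
python3 -m jog '[[0,0,5,0,0,0],[0,0,14,0,0,0],[0,0,24,0,0,0],[0,0,33,0,0,0],[0,0,40,0,0,0],[0,0,44,0,0,0],[0,0,47,0,0,0],[0,0,49,0,0,0],[0,0,50,0,0,0],[0,0,50,0,0,0],[0,0,50,0,0,0],[0,0,50,0,0,0]]'
```

```text
clock: 15.45
tool_pos: [0.5804, 0.0324, 0.0217]
eef_rot: [-3.142, -0.002, -0.001]
ft_force: [-4.3, 0.4, 4.8]
gripper_width: 0.654
```

Contact is at +4.8 N, so the tin is standing. Opening and rising.

```bash
python3 -m jog '[[0,0,0,0,0,0],[0,0,0,0,0,0],[0,0,0,0,0,0],[0,0,0,0,0,0],[0,0,0,0,0,0],[0,0,0,0,0,0],[0,0,0,0,0,0],[0,0,0,0,0,0]]' -1; python3 -m jog '[[0,0,-5,0,0,0],[0,0,-15,0,0,0],[0,0,-30,0,0,0],[0,0,-55,0,0,0],[0,0,-80,0,0,0],[0,0,-110,0,0,0],[0,0,-135,0,0,0],[0,0,-155,0,0,0],[0,0,-170,0,0,0],[0,0,-180,0,0,0],[0,0,-180,0,0,0]]'; python3 - <<'E'
from h import *
from plant import snapshot
rel([.526,-.173,.20])
s=snapshot("wrist");cv2.imwrite("pics/w4.png",s["image"][:,:,::-1])
E
```

```text
clock: 16.25
tool_pos: [0.58, 0.0323, 0.0203]
eef_rot: [-3.142, -0.002, 0.0]
ft_force: [-0.2, -0.3, -1.1]
gripper_width: 0.995
clock: 17.35
tool_pos: [0.5808, 0.0323, 0.2025]
eef_rot: [3.141, 0.002, 0.005]
ft_force: [-0.3, 0.2, -0.3]
gripper_width: 1.004
t 17.35 rel [-55.  205.2   2.3] [ 0.01 -0.19  0.06] F [-0.2603  0.2124 -0.2805] w 1.0044416580452014
```

View pics/w4.png

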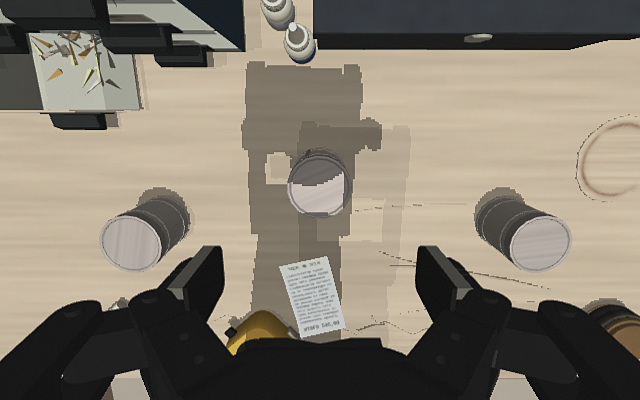

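The middle tin stands in place, with its lid at about (320,184). On to the right tin: -54 in x, +205 in y.

```bash
python3 -m jog '[[-4,15,0,0,0,0],[-12,45,0,0,0,0],[-21,80,0,0,0,0],[-31,118,0,0,0,0],[-41,155,0,0,0,0],[-48,182,0,0,0,0],[-52,198,0,0,0,0],[-54,204,0,0,0,0],[-54,205,0,0,0,0],[-54,205,0,0,0,0],[-54,205,0,0,0,0]]'; python3 - <<'E'
from h import *
from plant import snapshot
rel([.526,-.173,.02])
s=snapshot("wrist");cv2.imwrite("pics/w5.png",s["image"][:,:,::-1])
T=np.linalg.inv(s["T"]);q=s["K"]@(T[:3,:3]@[.526,-.173,.07]+T[:3,3]);print(q[:2]/q[2])
E
```

```text
clock: 18.5
tool_pos: [0.5264, -0.1718, 0.2002]
eef_rot: [-3.141, -0.004, 0.0]
ft_force: [0.6, -0.5, 0.7]
gripper_width: 1.001
t 18.5 rel [ -0.4   1.3 180.2] [-0.02  0.01  0.14] F [ 0.61   -0.5462  0.7317] w 1.0006925141052263
[320.0815 188.5334]
```

View pics/w5.png

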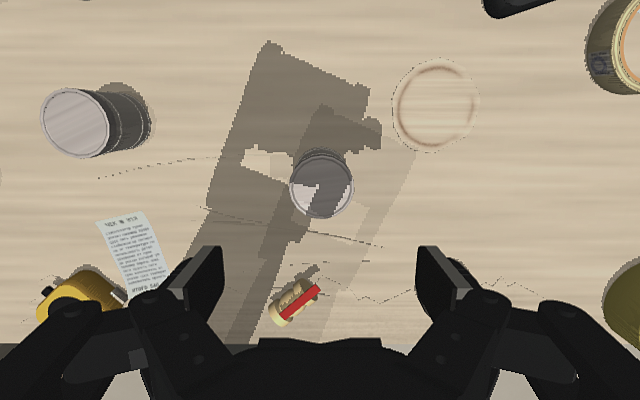

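The right lid is at about (321,186), against a predicted (320,188.5). Good; descend, grip and lift.

```bash
python3 -m jog '[[0,1,15,0,0,0],[0,1,40,0,0,0],[0,1,70,0,0,0],[0,1,100,0,0,0],[0,1,125,0,0,0],[0,1,145,0,0,0],[0,1,160,0,0,0],[0,1,170,0,0,0],[0,1,178,0,0,0],[0,1,180,0,0,0],[0,1,180,0,0,0]]'; python3 -c "
from h import *
rel([.526,-.173,.02])"
```

```text
clock: 19.65
tool_pos: [0.5265, -0.1739, 0.0206]
eef_rot: [3.141, 0.002, 0.001]
ft_force: [-0.0, 0.2, 0.1]
gripper_width: 0.996
t 19.65 rel [-0.5 -0.9  0.6] [ 0.01 -0.03  0.06] F [-0.043   0.2039  0.1281] w 0.9960304934934016
```

```bash
python3 -m jog '[[0,0,0,0,0,0],[0,0,0,0,0,0],[0,0,0,0,0,0],[0,0,0,0,0,0],[0,0,0,0,0,0],[0,0,0,0,0,0],[0,0,0,0,0,0],[0,0,0,0,0,0],[0,0,0,0,0,0],[0,0,0,0,0,0]]' 1 40; python3 -m jog '[[0,0,-3,0,0,0],[0,0,-8,0,0,0],[0,0,-15,0,0,0],[0,0,-25,0,0,0],[0,0,-35,0,0,0],[0,0,-43,0,0,0],[0,0,-48,0,0,0],[0,0,-50,0,0,0],[0,0,-50,0,0,0],[0,0,-50,0,0,0],[0,0,-50,0,0,0],[0,0,-50,0,0,0]]';python3 - <<'E'
from h import *
from plant import snapshot,get_state
F=[]
for i in range(6):
    s=snapshot("scene" if i%2 else "wrist");F.append(get_state()["ft_force"])
    if i in(0,1): cv2.imwrite(f"pics/liftr{i}.png",s["image"][:,:,::-1])
print(np.mean(F,0))
E
```

```text
clock: 20.65
tool_pos: [0.5268, -0.1737, 0.0214]
eef_rot: [-3.142, -0.001, -0.002]
ft_force: [-1.5, 3.0, 5.3]
gripper_width: 0.662
clock: 21.85
tool_pos: [0.5258, -0.1736, 0.0698]
eef_rot: [-3.141, -0.001, 0.001]
ft_force: [-0.6, 0.0, -2.0]
gripper_width: 0.656
[-0.2159 -0.1791 -1.6187]
```

View pics/liftr1.png

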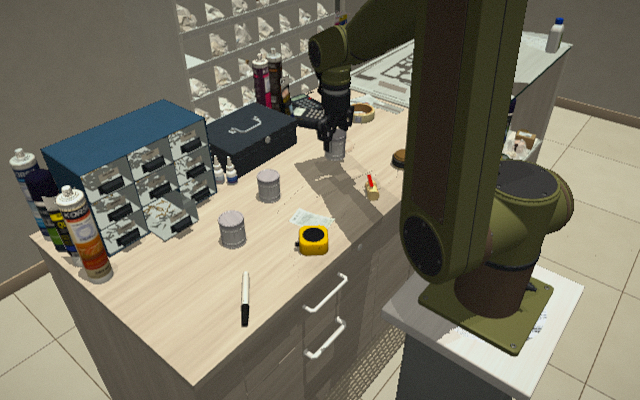

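The right tin is in the air at (335,147) and weighs about 1.6 N, or 0.17 kg. The full one is the left tin at 0.57 kg. Set the right one back, release and rise.

```bash
python3 -m jog '[[0,0,5,0,0,0],[0,0,14,0,0,0],[0,0,24,0,0,0],[0,0,33,0,0,0],[0,0,40,0,0,0],[0,0,44,0,0,0],[0,0,47,0,0,0],[0,0,49,0,0,0],[0,0,50,0,0,0],[0,0,50,0,0,0],[0,0,50,0,0,0],[0,0,50,0,0,0]]'
```

```text
clock: 23.35
tool_pos: [0.5265, -0.1737, 0.0215]
eef_rot: [-3.142, -0.002, -0.0]
ft_force: [-4.5, 2.8, 5.2]
gripper_width: 0.659
```

```bash
python3 -m jog '[[0,0,0,0,0,0],[0,0,0,0,0,0],[0,0,0,0,0,0],[0,0,0,0,0,0],[0,0,0,0,0,0],[0,0,0,0,0,0],[0,0,0,0,0,0],[0,0,0,0,0,0]]' -1; python3 -m jog '[[0,0,-5,0,0,0],[0,0,-15,0,0,0],[0,0,-30,0,0,0],[0,0,-55,0,0,0],[0,0,-80,0,0,0],[0,0,-110,0,0,0],[0,0,-135,0,0,0],[0,0,-155,0,0,0],[0,0,-170,0,0,0],[0,0,-180,0,0,0],[0,0,-180,0,0,0]]'; python3 - <<'E'
from h import *
from plant import snapshot
rel([.526,.2083,.20])
s=snapshot("wrist");cv2.imwrite("pics/w6.png",s["image"][:,:,::-1])
E
```

```text
clock: 24.15
tool_pos: [0.5261, -0.1737, 0.0203]
eef_rot: [-3.142, -0.002, 0.0]
ft_force: [-0.6, 0.1, -0.2]
gripper_width: 0.998
clock: 25.25
tool_pos: [0.5269, -0.1741, 0.2024]
eef_rot: [3.14, 0.002, 0.005]
ft_force: [0.9, 0.4, 0.4]
gripper_width: 1.001
t 25.25 rel [  -0.5 -382.4    1.9] [ 0.08 -0.17  0.06] F [0.9199 0.3959 0.4179] w 1.0005751183535658
```

View pics/w6.png

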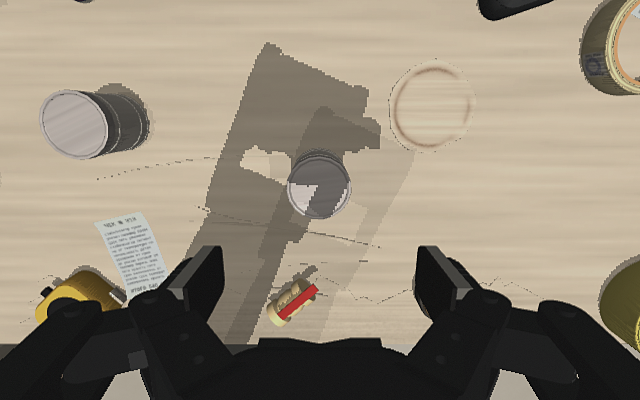

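The right tin stands in place with its lid at (320,187). Back to the left tin: y -382.

```bash
python3 -m jog '[[0,-15,0,0,0,0],[0,-45,0,0,0,0],[0,-85,0,0,0,0],[0,-125,0,0,0,0],[0,-165,0,0,0,0],[0,-205,0,0,0,0],[0,-245,0,0,0,0],[0,-285,0,0,0,0],[0,-325,0,0,0,0],[0,-355,0,0,0,0],[0,-375,0,0,0,0],[0,-382,0,0,0,0]]';  python3 -m jog '[[0,0,0,0,0,0],[0,0,0,0,0,0],[0,0,0,0,0,0]]'; python3 - <<'E'
from h import *
from plant import snapshot
rel([.526,.2083,.02])
s=snapshot("wrist");cv2.imwrite("pics/w7.png",s["image"][:,:,::-1])
T=np.linalg.inv(s["T"]);q=s["K"]@(T[:3,:3]@[.526,.2083,.07]+T[:3,3]);print(q[:2]/q[2])
E
```

```text
clock: 26.5
tool_pos: [0.5242, 0.2105, 0.1986]
eef_rot: [3.141, 0.006, -0.005]
ft_force: [0.1, -0.5, 0.2]
gripper_width: 1.002
clock: 26.8
tool_pos: [0.5257, 0.2073, 0.2001]
eef_rot: [3.141, -0.001, -0.001]
ft_force: [0.8, -0.4, 0.3]
gripper_width: 1.005
t 26.8 rel [  0.3  -1.  180.1] [ 0.02  0.02 -0.02] F [ 0.7988 -0.3714  0.3295] w 1.0048747284237451
[317.4498 187.7193]
```

View pics/w7.png

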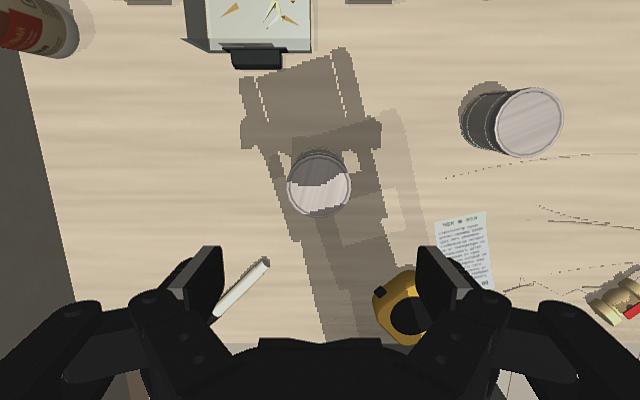

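The left lid is at about (319,186), against a predicted (317,188). Descend and grip.

```bash
python3 -m jog '[[0,-1,15,0,0,0],[0,-1,40,0,0,0],[0,-1,70,0,0,0],[0,-1,100,0,0,0],[0,-1,125,0,0,0],[0,-1,145,0,0,0],[0,-1,160,0,0,0],[0,-1,170,0,0,0],[0,-1,178,0,0,0],[0,-1,180,0,0,0],[0,-1,180,0,0,0]]'; python3 -m jog '[[0,0,0,0,0,0],[0,0,0,0,0,0],[0,0,0,0,0,0],[0,0,0,0,0,0],[0,0,0,0,0,0],[0,0,0,0,0,0],[0,0,0,0,0,0],[0,0,0,0,0,0],[0,0,0,0,0,0],[0,0,0,0,0,0]]' 1 40
```

```text
clock: 27.95
tool_pos: [0.5261, 0.2093, 0.0207]
eef_rot: [-3.141, -0.001, -0.001]
ft_force: [-0.1, 0.5, 0.5]
gripper_width: 1.003
clock: 28.95
tool_pos: [0.5265, 0.209, 0.0215]
eef_rot: [3.141, 0.002, 0.002]
ft_force: [-1.4, -3.4, 5.8]
gripper_width: 0.664
```

Lift to about 20 cm of clearance (TCP +200 mm).

```bash
python3 -m jog '[[0,0,-3,0,0,0],[0,0,-8,0,0,0],[0,0,-16,0,0,0],[0,0,-28,0,0,0],[0,0,-42,0,0,0],[0,0,-57,0,0,0],[0,0,-72,0,0,0],[0,0,-87,0,0,0],[0,0,-102,0,0,0],[0,0,-117,0,0,0],[0,0,-132,0,0,0],[0,0,-147,0,0,0]]' ; python3 -m jog '[[0,0,-15,0,0,0],[0,0,-28,0,0,0],[0,0,-39,0,0,0],[0,0,-47,0,0,0],[0,0,-51,0,0,0],[0,0,-53,0,0,0],[0,0,-53,0,0,0],[0,0,-53,0,0,0],[0,0,-53,0,0,0],[0,0,-53,0,0,0],[0,0,-53,0,0,0],[0,0,-53,0,0,0]]'; python3 - <<'E'
from h import *
from plant import snapshot,get_state
for n in("scene","top","wrist"):
    s=snapshot(n);cv2.imwrite(f"pics/end_{n}.png",s["image"][:,:,::-1]);np.savez(f"pics/end_{n}.npz",**s)
s=get_state();print(s["clock"],s["tool_pos"],s["ft_force"],s["gripper_width"],s["qvel"])
a=np.load("pics/end_scene.npz")["image"];t=np.load("pics/end_top.npz")["image"]
cv2.imwrite("pics/end2.png",np.hstack([cv2.resize(x,(800,500))[100:400,150:550] for x in (a,t)])[:,:,::-1])
E
```

```text
clock: 30.15
tool_pos: [0.5257, 0.2092, 0.1685]
eef_rot: [3.142, 0.001, -0.0]
ft_force: [0.3, 0.6, -5.9]
gripper_width: 0.657
clock: 31.35
tool_pos: [0.5257, 0.2092, 0.2202]
eef_rot: [3.142, 0.001, -0.0]
ft_force: [0.0, 0.4, -6.9]
gripper_width: 0.657
31.5 [0.5258 0.2093 0.2203] [-0.9898 -0.2267 -5.8015] 0.6602766264055641 [-0.0004 -0.0012 -0.0019  0.0005  0.0004  0.0007]
```

View pics/end_scene.png

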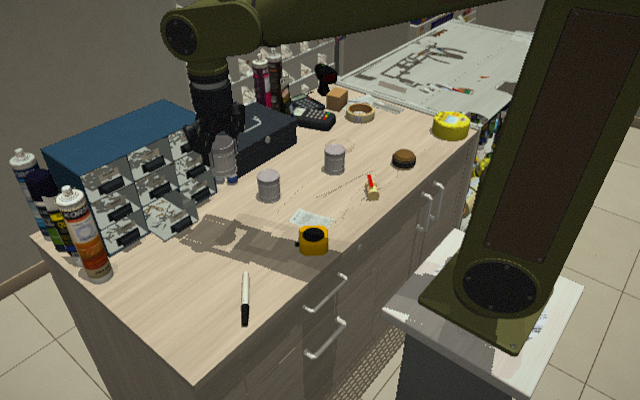

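View pics/end_top.png

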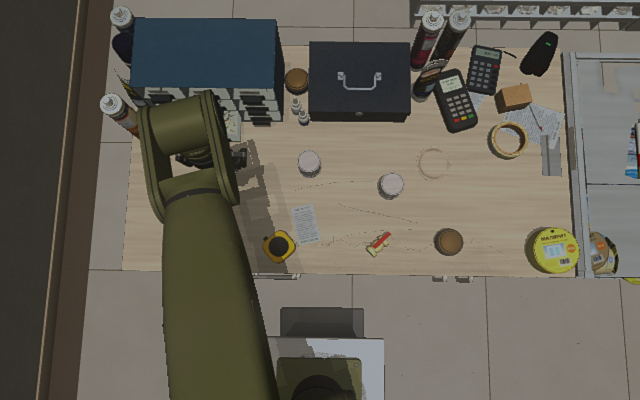

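The full tin is held up upright at about (222,158) in the scene view, roughly 20 cm clear. The other tins and the bystanders look unchanged. One numeric check, then hand in.

```bash
python3 - <<'E'
from h import *
from plant import ticket
S={n:np.load(f"pics/end_{n}.npz") for n in("top","scene")}
P={"top":[(309,162),(392,185)],"scene":[(269,175),(334,150)]}
for i in range(2):
    print(tri([ray(S[n],*lid(S[n]["image"],*P[n][i],28 if n=="top" else 20,95 if n=="top" else 130)[1]) for n in P]))
# held tin: underside front edge in scene about (224,182)
s=S["scene"];T=np.linalg.inv(s["T"])
for z in (.15,.2):
    q=s["K"]@(T[:3,:3]@[.526,.209,z]+T[:3,3]);print(z,q[:2]/q[2])
im=s["image"][110:210,180:280,::-1];cv2.imwrite("pics/held.png",cv2.resize(im,(600,600),interpolation=cv2.INTER_CUBIC))
E
```

```text
(array([0.5806, 0.0323, 0.0682]), [np.float64(0.5115972456437002), np.float64(0.5115972456435658)])
(array([ 0.5257, -0.1738,  0.0682]), [np.float64(0.6029804358122172), np.float64(0.6029804358123091)])
0.15 [225.4132 188.9678]
0.2 [222.4147 169.6633]
```

View pics/held.png

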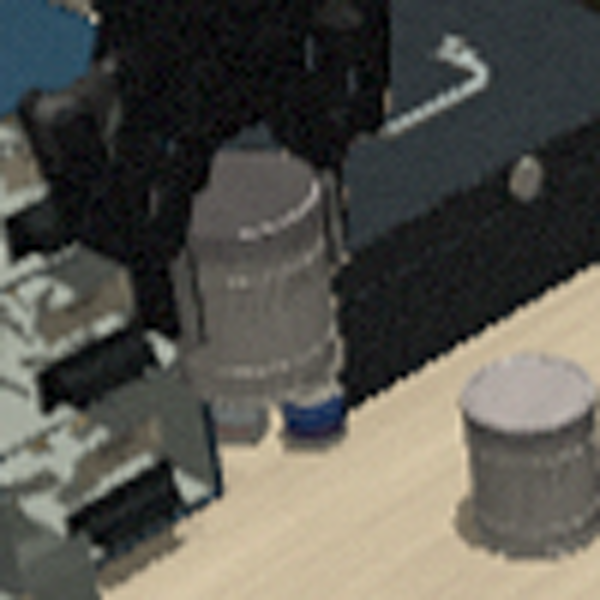

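The held tin is upright, with its underside at about row 170 (z ≈ 0.20).

```bash
python3 -c "
from plant import ticket,get_state
print(get_state()['ft_force'],get_state()['clock']); print(ticket.finish_job())"
```

```text
[-0.98981627 -0.22668902 -5.80150199] 31.5
the job is handed in; nothing more can be done
None
```

The left tin is the full one. I handed the job in at 31.5 s, with the arm holding that tin upright and still about 20 cm above the counter.

I hefted the tins left, middle, right, raising each about 5 cm and setting it back upright where it stood before taking the next. These are the weights I read:

| Tin | Force | Weight |
|---|---|---|
| Left | 5.6 N | about 0.57 kg |
| Middle | 1.8 N | about 0.18 kg |
| Right | 1.6 N | about 0.17 kg |

**Last checks:**
- **Other tins:** measured from two views, the middle and right tins stand within 1 mm of where they started.
- **Things round about:** in the final pictures, the tape measure, ball valve, door stop and marker look unmoved. I judged that by eye; the arm hid the marker in the top view, so I checked it only in the scene view.
- **Held tin:** the wrist force reads about 5.8 N and the gripper opening matches the tin's 56 mm body.

None of the checks failed. The lid heights measured about 2 mm under the stated 70 mm, which is within the camera calibration.

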